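Pass the neck block through the width gauge

TASK

Check the width of the D-shaped wooden neck block: keeping it flat on the bench and without pinching or lifting it, push it with the fingertips, rounded end first, through the gap between the two dark cheeks screwed to the bench, without forcing it against them. Leave it lying on the far side, roughly in line with the gap, with its flat end about a finger's breadth clear of the cheeks. Leave the roll of tape, the jar and the offcut where they are.

Things in the scene. Friction and masses are not known exactly. Their poses are not given: they have to be found in the camera images.
- width_gauge: Width gauge: two dark hardwood cheeks fixed to the bench, each 50 mm long (x), 40 mm wide (y) and 40 mm high, with a gap of 74 mm between their inner faces (at y = +37 and -37 mm; outer faces at +77 and -77 mm). Origin on the bench in the middle of the gap; +x is the way the block must go through (it starts on the -x side), the cheeks run from x = -25 to +25 mm; z up. The gap has no floor of its own, the block slides on the bench; nothing bridges the gap above.
- neck_block: Neck block: loose pale wood blank, D-shaped from above, 100 mm long (x), 70 mm wide (y), 30 mm high, about 0.13 kg, lying on the bench. Flat end at x = -50 mm, straight parallel sides (y = +35 and -35 mm) from x = -50 to +15 mm, then a half-round end of 35 mm radius reaching x = +50 mm. Origin in the middle of its length and width, on its underside; z up.
- round_end (a point): Tip of the block's rounded end, 15 mm above its underside.
- flat_end (a point): Middle of the block's flat end, 15 mm above its underside.
- tape_roll: Bystander: roll of tape lying flat, 90 mm across, 24 mm high; origin at the centre of its underside.
- glue_jar: Bystander: closed jar standing upright, 60 mm across, 70 mm high; origin at the centre of its underside.
- offcut: Bystander: brown wood offcut, 30 x 90 x 22 mm (x, y, z), lying flat; origin at the centre of its underside.
Things that resemble listed ones, but are neither listed nor needed, are in the scene too. What is shaped like the neck_block but pink is not meant. Of the things shaped like the width_gauge, the dark wooden one is meant.

How it is judged:
On the way:
1. the block is in the gap, flat, rounded end foremost and sticking out of the far side (x of round_end in the frame of width_gauge above 0.028 m and x of flat_end in the frame of width_gauge below -0.03 m and y of neck_block in the frame of width_gauge between -0.004 and 0.004 m and angle between the x axis of neck_block and the x axis of width_gauge, either way round below 0.08 rad and height (world z) of neck_block below 0.005 m and angle between neck_block's own z axis and vertical below 0.05 rad), for 0.05 s.
At the end, for the whole second after the job is handed in: The block lies flat and still on the far side: the middle of its flat end 3 to 50 mm past the cheeks' far faces, rounded end leading, its origin within 40 mm of the gap's centre line, turned less than 0.4 rad from it; the bystanders within 20 mm of where they were (x of flat_end in the frame of width_gauge between 0.028 and 0.075 m and y of neck_block in the frame of width_gauge between -0.04 and 0.04 m and angle between the x axis of neck_block and the x axis of width_gauge, either way round below 0.4 rad and x of round_end in the frame of width_gauge above 0.1 m and linear speed of neck_block below 0.01 m/s and height (world z) of neck_block below 0.005 m and angle between neck_block's own z axis and vertical below 0.05 rad and distance of each of tape_roll, glue_jar, offcut from where it was at the start of the episode below 0.02 m); the robot touches nothing.
It fails at once if the block is lifted or carried (more than 8 mm) (height (world z) of neck_block above 0.008 m).
It fails at once if the block is tipped up (angle between neck_block's own z axis and vertical above 0.2 rad).
It fails at once if the block is forced against the cheeks (over 30 N) (contact force between neck_block and width_gauge above 30 N).
It fails at once if a bystander is moved more than 20 mm (distance of any of tape_roll, glue_jar, offcut from where it was at the start of the episode above 0.02 m).
It also fails if it takes over 67 s, if anything falls off the work surface, if the arm or the gripper's body presses on something with over 40 N, if the wrist force passes 120 N, or if a joint passes its speed limit or range.

ROBOT

A 7-joint arm with a two-finger parallel gripper is mounted at the origin on the work surface. World frame = base frame: x ahead of the robot, y to its left, z up, the work surface at z = 0. Lengths are in m, angles in rad, forces in N, time in s.
With the tool pointing down it reaches from about 0.4 to 0.85 m from the base axis. Payload 10.4 kg.
Tool frame: the origin (TCP) lies between the finger pads; the fingertips stand 11 mm ahead of it and the grasp point (between the pads) lies 8 mm behind it; x points along the fingers, y is the direction in which the jaws open and shut, and the axes are right-handed (so a half turn about x gives the same grasp; the last joint's range is limited). The gripper opens to 87 mm and grips with 3 to 60 N. Pads are 19 mm wide; open, the fingers measure 117 mm over their backs; the gripper's body (75 mm by 190 mm) begins 51 mm behind the grasp point.
Start: joints at [-1.217, 0.332, -0.065, 1.46, 0.022, 1.35, -0.088], TCP at [0.23, 0.581, 0.234] pointing down, gripper open.
Joint ranges: [-2.6, 2.6], [-0.5, 2.12], [-1.47, 1.34], [0.16, 2.42], [-1.27, 4.41], [0.06, 2.06], [-2.6, 2.6]. Speed limits (rad/s): [2.22, 2.22, 2.79, 2.79, 3.14, 3.14, 3.14].

INTERFACE

Orientations are given as a unit quaternion [x, y, z, w].
In Python, from bench import r, cams, ticket gives the robot as it stands. The module is installed in compiled form; this text tells all that it offers.
- The arm moves only by the tool drive_tool, never from a script. Its argument "moves" is text: rows parted by semicolons, each of 5 numbers parted by spaces: the shift along the world's x, y, z in m, then the turn about the world's z in degrees, then the closure, from 0 (fully open) to 1 (shut). In form: x y z twist grip; .... A call has 1 to 20 rows; each row shifts and turns the commanded pose from where the row before left it; what a row does not reach is not made up. A row lasts 1/8 s, in which the tool goes at most 62.5 mm and 10.7 degrees, less where a joint would pass 70% of its speed; a pose out of reach is approached as far as the arm can. A call is refused whole if a number of a shift passes 0.0625 or a number of a turn 10.7, either way. A call with a gripper value outside its range is refused whole. The fingers move at their own pace and stop on an object; "newtons" is the grip in N (left out, the last holds). Time passes only in rows, so rows that do not move let the fingers close. It gives the time, the measured TCP pose, the force and the opening at its end, in the units of the state.
- r.read_state(): the state, without advancing time (a new reading comes with each control period).
- cams.camera(name): name is "side" or "top"; returns a dict with "color" (420x560x3 uint8, red, green, blue), "fx", "fy", "cx", "cy" (pixels), "distortion" ([k1, k2, p1, p2, k3] as OpenCV has them; the pictures are not rectified), "extrinsics" (4x4, takes a point from camera to world coordinates). Camera axes: x right, y down, z forward; pixel columns grow to the right and rows downward; lengths in m; the calibration is good to about 2 mm. A picture is of the moment at which its call begins. There is no depth.
- ticket.close_job(): hands the job in, once; it reports no verdict.
The state is a dict: "time": time; "joint_positions": joint angles; "joint_vel": joint speeds; "joint_torque": joint torques, N m; "ee_pos": TCP position; "eef_rot": TCP orientation; "ft_force": force on the tool from outside, world axes, zero at the start; "torque": the same for the moment, N m; "width": finger opening in m.
Only numpy, scipy, OpenCV 4.12 (cv2) and the standard library are available. Lean on these libraries where they do the work, as an engineer would, in place of code of your own. Each camera call takes 0.05 s, during which the arm holds its last target.

## Working session

There is one attempt and no reset: what is moved stays moved. The work goes in short steps, Python scripts to look and compute and a tool call to move; the robot and the scene stay as the last step left them, time stands still between calls to the robot, and variables do not carry over. Pictures are saved under pics/ and viewed, and the job is handed in when it is done.

Besides the shell and the picture viewer there is one more tool, called after ">>>" as name(argument=value, ...) on one line, values as JSON. drive_tool: Moves the arm, as the interface text tells. Its arguments: {"type":"object","properties":{"moves":{"type":"string"},"newtons":{"type":"number"}},"required":["moves"]}

```bash
mkdir -p pics
python3 - <<'E'
from bench import r,cams
import cv2,numpy as np
s=r.read_state();print(s)
for n in ("top","side"):
    c=cams.camera(n);cv2.imwrite(f"pics/{n}0.png",c["color"][:,:,::-1])
    print(n,c["fx"],c["fy"],c["cx"],c["cy"],c["distortion"]);print(np.round(c["extrinsics"],3))
    np.savez(f"{n}0.npz",**c)
E
```

```text
{'time': 0.0, 'joint_positions': array([-1.21658889,  0.33287372, -0.06472248,  1.46095639,  0.02164097,
        1.34993926, -0.08851406]), 'joint_vel': array([ 0.00080728, -0.0001741 , -0.00072373, -0.00095111, -0.00014118,
       -0.00150976,  0.0011515 ]), 'joint_torque': array([ 9.24048290e-04, -6.23233008e+01,  2.48887099e-02, -3.89904964e+01,
       -6.14651944e-02,  3.95175267e-02,  1.42327608e-04]), 'ee_pos': array([0.22983337, 0.58078528, 0.23274567]), 'eef_rot': array([ 0.13190225,  0.69465821, -0.13294124,  0.69453466]), 'ft_force': array([-0.72650382,  0.21556214, -0.2056183 ]), 'torque': array([ 0.02352563, -0.01868087,  0.00545419]), 'width': 0.08669450750934625}
top 545.4166033151448 545.4166033151448 281.2565663830457 219.27251044554163 [-0.03819735  0.          0.          0.          0.        ]
[[-0.008 -0.985  0.171  0.366]
 [-1.     0.007 -0.005  0.02 ]
 [ 0.004 -0.171 -0.985  1.293]
 [ 0.     0.     0.     1.   ]]
side 413.49554189344934 413.49554189344934 274.02104726503643 208.84302297227893 [-0.09557819  0.          0.          0.          0.        ]
[[ 0.99  -0.096  0.108  0.503]
 [-0.144 -0.611  0.779 -0.577]
 [-0.009 -0.786 -0.618  0.525]
 [ 0.     0.     0.     1.   ]]
```

View pics/top0.png

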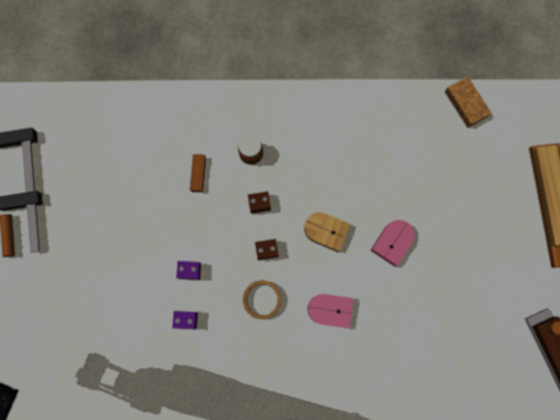

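View pics/side0.png

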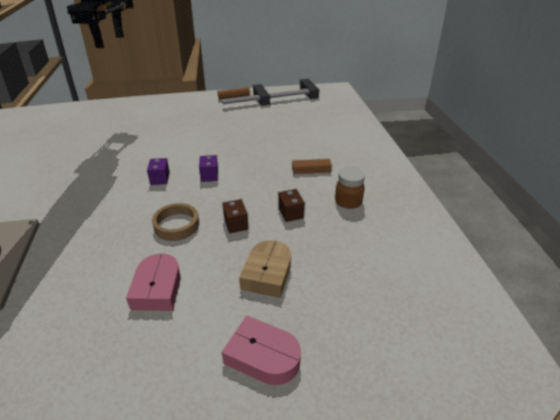

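Candidates in the top picture:
- **Gauges:** the dark brown pair at (260,203)/(266,249) and the purple pair at (188,270)/(185,320). The dark wooden pair is meant.
- **Blocks:** the tan D at (327,231) and pink ones at (395,243) and (331,311). The pale wood one is meant.
- **Bystanders:** tape at (262,300), jar at (251,150), offcut at (198,173).

I'll confirm these in an enlarged crop and measure.

```bash
cat > h.py <<'E'
import numpy as np,cv2
def KD(c):
    return np.array([[c["fx"],0,c["cx"]],[0,c["fy"],c["cy"]],[0,0,1.]]),np.array(c["distortion"],float)
def ray(c,px,z):
    K,D=KD(c);p=cv2.undistortPoints(np.array(px,float).reshape(-1,1,2),K,D).reshape(-1,2)
    d=np.c_[p,np.ones(len(p))]@c["extrinsics"][:3,:3].T;o=c["extrinsics"][:3,3]
    return o+d*((z-o[2])/d[:,2])[:,None]
def proj(c,P):
    K,D=KD(c);T=np.linalg.inv(c["extrinsics"])
    return cv2.projectPoints(np.array(P,float).reshape(-1,1,3),cv2.Rodrigues(T[:3,:3])[0],T[:3,3],K,D)[0].reshape(-1,2)
E
python3 - <<'E'
import numpy as np,cv2
from h import *
c=dict(np.load("top0.npz"))
im=c["color"][:,:,::-1]
cv2.imwrite("pics/crop.png",cv2.resize(im[125:335,165:425],None,fx=2.85,fy=2.85,interpolation=cv2.INTER_CUBIC))
c2=dict(np.load("side0.npz"));i2=c2["color"][:,:,::-1]
cv2.imwrite("pics/crops.png",cv2.resize(i2[140:320,120:380],None,fx=3,fy=3,interpolation=cv2.INTER_CUBIC))
h=cv2.cvtColor(im,cv2.COLOR_BGR2HSV)
for p in [(260,203),(266,249),(327,231),(315,225),(350,235),(188,270),(331,311),(262,283),(198,173),(290,260)]:
    print(p,h[p[1],p[0]])
E
```

```text
(260, 203) [ 10 197  57]
(266, 249) [ 10 196  56]
(327, 231) [ 21 136 143]
(315, 225) [ 17 143 127]
(350, 235) [ 21  33 100]
(188, 270) [140 188  99]
(331, 311) [170 117 142]
(262, 283) [ 16 150 107]
(198, 173) [ 13 189 112]
(290, 260) [ 38  13 154]
```

View pics/crop.png

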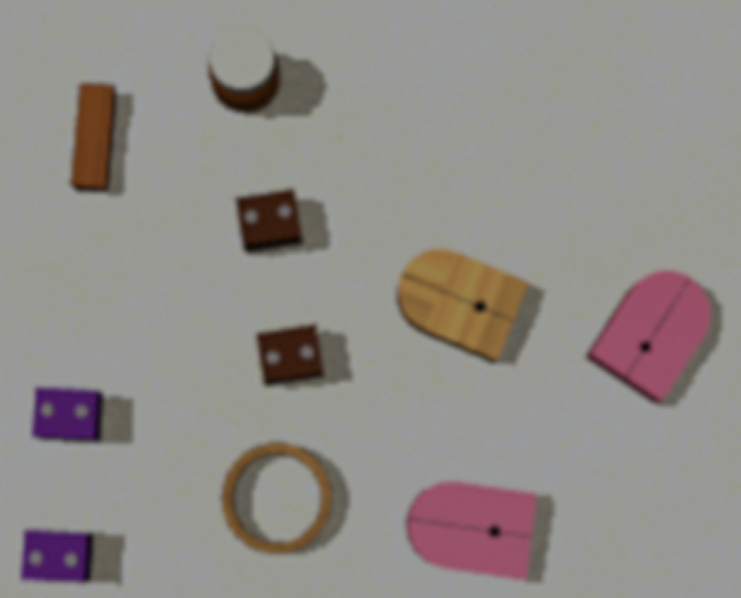

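View pics/crops.png

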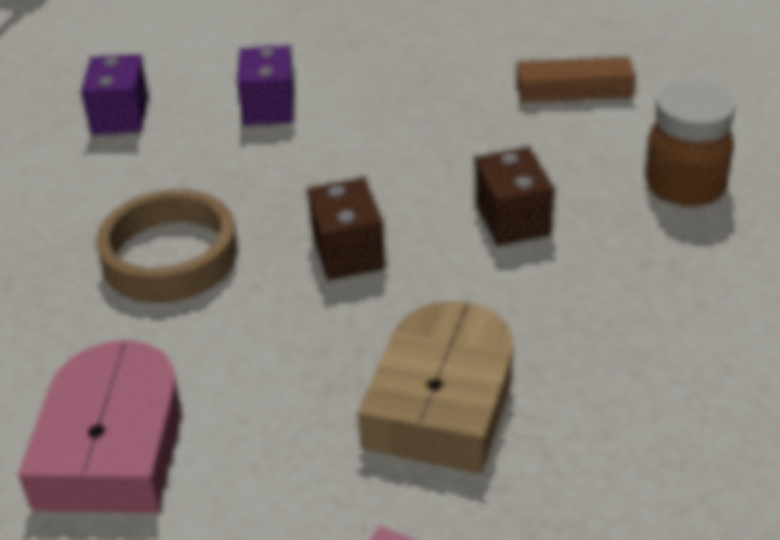

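Confirmed: the wooden D-block faces the dark gap round end first. Now I'll measure them.

```bash
cat > m.py <<'E'
from h import *
from scipy.optimize import least_squares
def masks(c):
    im=c["color"][:,:,::-1].copy();im=cv2.resize(im,None,fx=4,fy=4,interpolation=cv2.INTER_CUBIC)
    return cv2.cvtColor(im,cv2.COLOR_BGR2HSV)
def up2px(p): return (np.array(p,float).reshape(-1,2)+.5)/4-.5
def block(c,roi=None,vmin=95,debug=None):
    h=masks(c);m=cv2.inRange(h,(12,75,vmin),(28,255,255))
    m=cv2.morphologyEx(m,cv2.MORPH_CLOSE,np.ones((15,15)))
    mm=np.zeros_like(m)
    if roi: x0,y0,x1,y1=[4*v for v in roi];mm[y0:y1,x0:x1]=m[y0:y1,x0:x1];m=mm
    cs,_=cv2.findContours(m,cv2.RETR_EXTERNAL,cv2.CHAIN_APPROX_NONE)
    k=max(cs,key=cv2.contourArea)
    W=ray(c,up2px(k),.03)[:,:2]
    return W,k
def dfit(W,psi):
    # outline of D shape: signed distance, least squares over pose
    def res(p):
        ca,sa=np.cos(p[2]),np.sin(p[2]);q=(W-p[:2])@np.array([[ca,-sa],[sa,ca]])
        x,y=q[:,0],np.abs(q[:,1])
        straight=np.where(x>15e-3,np.hypot(x-.015,y)-.035,np.maximum(y-.035,-.05-x))
        return straight
    c0=W.mean(0)
    s=least_squares(res,[*c0,psi],loss="soft_l1",f_scale=.001)
    return s.x,np.sqrt(np.mean(s.fun**2))
E
python3 - <<'E'
from m import *
c=dict(np.load("top0.npz"));np.set_printoptions(precision=4,suppress=True)
W,k=block(c,(295,200,365,260))
print("block",cv2.contourArea(k)/16,dfit(W,np.pi/2+.3))
wr=cv2.minAreaRect((W*1000).astype(np.float32));print(wr)
h=masks(c)
m=cv2.inRange(h,(0,110,40),(18,255,90))
cs=[]
G=[]
for roi in [(240,185,280,222),(248,232,288,266)]:
    mm=np.zeros_like(m);x0,y0,x1,y1=[4*v for v in roi];mm[y0:y1,x0:x1]=m[y0:y1,x0:x1]
    mm=cv2.morphologyEx(mm,cv2.MORPH_CLOSE,np.ones((25,25)))
    k2=max(cv2.findContours(mm,cv2.RETR_EXTERNAL,cv2.CHAIN_APPROX_NONE)[0],key=cv2.contourArea)
    w=ray(c,up2px(k2),.04)[:,:2];rr=cv2.minAreaRect((w*1000).astype(np.float32));print("cheek",rr);G.append(rr)
    cs.append(k2)
im=cv2.resize(c["color"][:,:,::-1].copy(),None,fx=4,fy=4,interpolation=cv2.INTER_CUBIC)
cv2.drawContours(im,cs+[k],-1,(0,255,0),1)
cv2.imwrite("pics/det.png",cv2.resize(im[180*4:270*4,235*4:370*4],None,fx=1.4,fy=1.4))
# screws
g=cv2.inRange(h,(0,0,100),(180,90,255))
for roi in [(248,195,272,211),(256,243,279,256)]:
    x0,y0,x1,y1=[4*v for v in roi];n,l,st,ce=cv2.connectedComponentsWithStats(g[y0:y1,x0:x1])
    for i in range(1,n):
        if 20<st[i,4]<400:print("screw",st[i,4],ray(c,up2px(ce[i]+[x0,y0]),.04)[0])
E
```

```text
block 1165.5 (array([ 0.5607, -0.0894,  1.1636]), np.float64(0.00048289741251326913))
((560.405029296875, -89.76348876953125), (100.98832702636719, 71.25044250488281), 66.522216796875)
cheek ((627.1942138671875, 65.32196807861328), (38.20724868774414, 46.1569938659668), 7.736778259277344)
cheek ((513.875732421875, 48.138179779052734), (39.10381317138672, 46.59514236450195), 9.307886123657227)
screw 45 [0.6412 0.0386 0.04  ]
screw 270 [0.6165 0.0905 0.04  ]
screw 74 [0.6327 0.0527 0.04  ]
screw 82 [0.6284 0.0802 0.04  ]
screw 29 [0.6244 0.0368 0.04  ]
screw 96 [0.516  0.0348 0.04  ]
screw 98 [0.5117 0.0626 0.04  ]
screw 64 [0.5044 0.0727 0.04  ]
```

View pics/det.png

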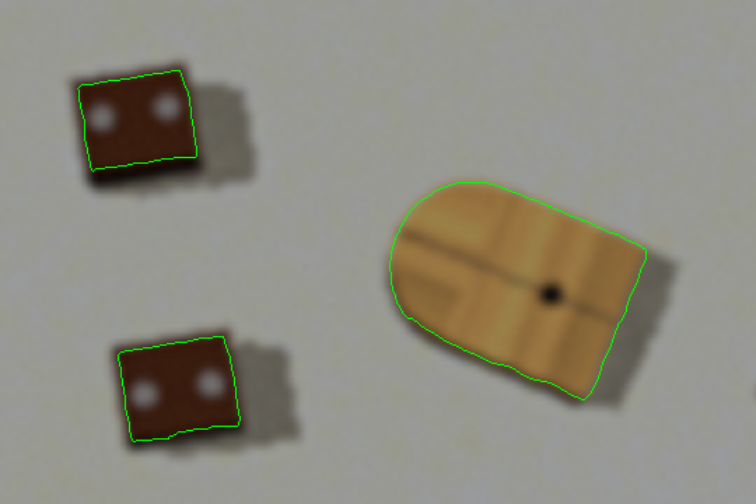

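Run:
```python
from m import *
from scipy.spatial.transform import Rotation as R
from bench import r
np.set_printoptions(precision=4,suppress=True)
c=dict(np.load("top0.npz"))
M=R.from_quat(r.read_state()["eef_rot"]).as_matrix();print(M,"jaw yaw",np.degrees(np.arctan2(M[1,1],M[0,1])))
print("tape",ray(c,[(262,300),(262,281),(284,300)],.024)[:,:2].tolist())
print("pinkB corners",ray(c,[(308,308),(318,294),(354,297),(351,328)],.03)[:,:2].tolist())
print("pinkA",ray(c,[(402,220),(372,250),(397,265),(415,240)],.03)[:,:2].tolist())
print("jar",ray(c,[(250,146)],.07)[:,:2],"offcut",ray(c,[(198,172)],.022)[:,:2])
```

```text
[[-0.0004  0.368   0.9298]
 [-0.0012  0.9298 -0.368 ]
 [-1.     -0.0012  0.0001]] jaw yaw 68.40950758556345
tape [[0.3976321114886801, 0.0592887941753186], [0.441261974564656, 0.05919530252974568], [0.39724823082957933, 0.008595066306944132]]
pinkB corners [[0.378506116327819, -0.04612844197133481], [0.41013005024662164, -0.06962109072047135], [0.4025611957692758, -0.15229029980640083], [0.33257216954629953, -0.14341701446436128]]
pinkA [[0.5812863998344854, -0.2710453844126805], [0.5108209808654824, -0.19757536000685025], [0.47531087185429177, -0.2545889976520803], [0.5335307719124588, -0.2994854232293738]]
jar [[0.7521 0.0852]] offcut [[0.7032 0.2126]]
```

>>> drive_tool(moves="0.04 -0.03 0 -10 1;0.04 -0.03 0 -10 1;0.04 -0.03 0 -10 1;0.04 -0.03 0 -10 1;0.03 -0.03 0 -10 1;0.03 -0.03 0 -9.5 1;0 -0.05 0 0 1;0 -0.05 0 0 1;0 -0.05 0 0 1;0 -0.05 0 0 1;0 -0.05 0 0 1;0 -0.05 0 0 1;0 -0.05 0 0 1;0 -0.05 0 0 1;0 -0.05 0 0 1;0 -0.05 0 0 1;0 0 0 0 1", newtons=20)

```text
time: 2.22
ee_pos: [0.4493, -0.1025, 0.2336]
eef_rot: [0.461, 0.536, -0.461, 0.536]
ft_force: [0.5, 1.2, 0.3]
width: 0.0003
```

>>> drive_tool(moves="0 -0.004 -0.04 0 1;0 0 -0.04 0 1;0 0 -0.04 0 1;0 0 -0.04 0 1;0 0 -0.03 0 1;0 0 -0.021 0 1;0 0 0 0 1")

```text
time: 3.1
ee_pos: [0.4487, -0.102, 0.0213]
eef_rot: [0.459, 0.538, -0.46, 0.537]
ft_force: [-0.2, 0.1, -0.1]
width: 0.0005
```

Run:
```python
from bench import r,cams
import cv2
print(r.read_state()["ee_pos"],r.read_state()["ft_force"])
for n in ("side","top"):
    c=cams.camera(n);cv2.imwrite(f"pics/{n}1.png",c["color"][:,:,::-1])
```

```text
[ 0.44867815 -0.10199678  0.02128097] [-0.16092872  0.10457577 -0.09105683]
```

View pics/side1.png

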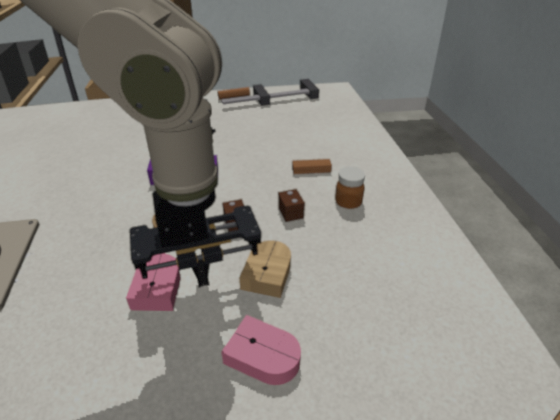

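View pics/top1.png

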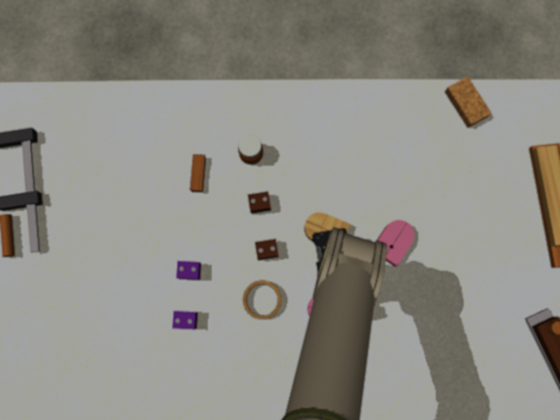

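The side view shows the closed fingers at (200,262), beside the rear left side of the block at (265,268). I'll push there sideways, which both turns and shifts the block.

>>> drive_tool(moves="0.015 0 0 0 1;0.015 0 0 0 1;0.01 0 0 0 1;0.006 0.001 0 0 1;0.006 0.001 0 0 1;0.006 0.001 0 0 1;0.006 0.001 0 0 1;0.006 0.001 0 0 1;0.006 0.001 0 0 1;0 0 0 0 1")

```text
time: 4.45
ee_pos: [0.5265, -0.0967, 0.0226]
eef_rot: [0.46, 0.537, -0.459, 0.538]
ft_force: [0.6, 0.2, -0.7]
width: 0.0005
```

Run:
```python
from bench import r,cams
import cv2
for n in ("side",):
    c=cams.camera(n);cv2.imwrite(f"pics/{n}2.png",cv2.resize(c["color"][140:340,120:380,::-1],None,fx=3,fy=3))
```

```text
(no output)
```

View pics/side2.png

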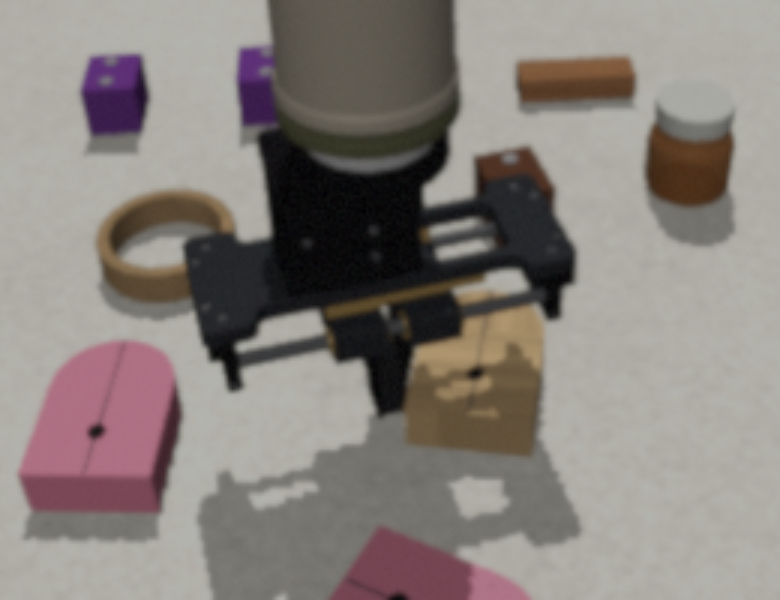

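>>> drive_tool(moves="-0.025 -0.004 0 0 1;-0.02 -0.003 0.04 0 1;0 -0.02 0.05 0 1;0 -0.05 0.03 0 1;0 -0.05 0 0 1;0 -0.05 0 0 1;0 -0.03 0 0 1;0 0 0 0 1")

```text
time: 5.5
ee_pos: [0.4798, -0.3064, 0.1426]
eef_rot: [0.46, 0.536, -0.461, 0.537]
ft_force: [-0.3, 0.7, -0.5]
width: 0.0003
```

```bash
cat > look.py <<'E'
import sys
from m import *
from bench import r,cams
np.set_printoptions(precision=4,suppress=True)
tag=sys.argv[1];roi=eval(sys.argv[2]) if len(sys.argv)>2 else None
psi=float(sys.argv[3]) if len(sys.argv)>3 else 1.6
G=np.array([.571,.0568]);a=np.radians(98.7);d=np.array([np.cos(a),np.sin(a)]);n=np.array([-d[1],d[0]])
c=cams.camera("top");im=c["color"][:,:,::-1].copy()
if roi:
    W,k=block(c,roi,vmin=60);p,e=dfit(W,psi)
    print("world",p,np.degrees(p[2]),"rms",e);print("gauge x,y mm",1000*(p[:2]-G)@d,1000*(p[:2]-G)@n,"deg",np.degrees(p[2])-98.7)
    wr=cv2.minAreaRect((W*1000).astype(np.float32));print(wr)
    big=cv2.resize(im,None,fx=4,fy=4,interpolation=cv2.INTER_CUBIC);cv2.drawContours(big,[k],-1,(0,255,0),1)
    im=cv2.resize(big[170*4:290*4,220*4:380*4],None,fx=1.2,fy=1.2)
cv2.imwrite(f"pics/{tag}.png",im);print(r.read_state()["ee_pos"])
E
python3 look.py l3 "(285,185,365,262)"
```

```text
world [ 0.581  -0.0832  1.29  ] 73.90883515633949 rms 0.0006975412683103916
gauge x,y mm -139.87007035820534 11.293651597058306 deg -24.79116484366051
((580.7821655273438, -83.64334106445312), (100.86693572998047, 72.6115493774414), 74.01758575439453)
[ 0.4804 -0.3045  0.1424]
```

View pics/l3.png

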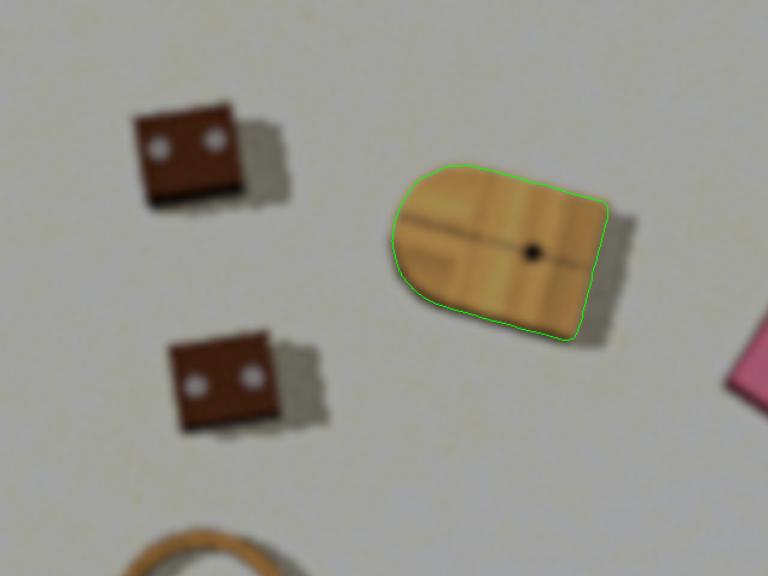

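Now at gauge x −140, y +11, heading −25°. I'll push the rear left side again, further back and with a slight backward direction to turn it more.

>>> drive_tool(moves="0 0.05 0 0 1;0 0.05 0 0 1;0 0.05 0 0 1;0.006 0.04 0 0 1;0.006 0.02 -0.04 0 1;0 0 -0.05 0 1;0 0 -0.03 0 1;0 0 0 0 1")

```text
time: 6.55
ee_pos: [0.4912, -0.0925, 0.0211]
eef_rot: [0.458, 0.539, -0.46, 0.537]
ft_force: [-0.0, -0.6, 0.1]
width: 0.0006
```

>>> drive_tool(moves="0.009 -0.005 0 0 1;0.009 -0.004 0 0 1;0.006 -0.002 0 0 1;0.005 -0.002 0 0 1;0.005 -0.002 0 0 1;0.005 -0.002 0 0 1;0.005 -0.002 0 0 1;0.005 -0.002 0 0 1;0 0 0 0 1;-0.02 -0.004 0 0 1;-0.02 -0.003 0.04 0 1;0 -0.02 0.05 0 1;0 -0.05 0.03 0 1;0 -0.05 0 0 1;0 -0.05 0 0 1;0 -0.03 0 0 1;0 0 0 0 1")

```text
time: 8.68
ee_pos: [0.5009, -0.3244, 0.1426]
eef_rot: [0.46, 0.536, -0.461, 0.537]
ft_force: [-0.4, 0.1, -1.0]
width: 0.0005
```

```bash
python3 look.py l4 "(285,180,365,262)"
```

```text
world [ 0.5905 -0.0813  1.5281] 87.55491362015896 rms 0.0007678737149745512
gauge x,y mm -139.47889053164624 1.66328045235865 deg -11.145086379841047
((590.349853515625, -81.59332275390625), (101.14948272705078, 72.69815063476562), 87.35872650146484)
[ 0.5015 -0.3225  0.1424]
```

View pics/l4.png

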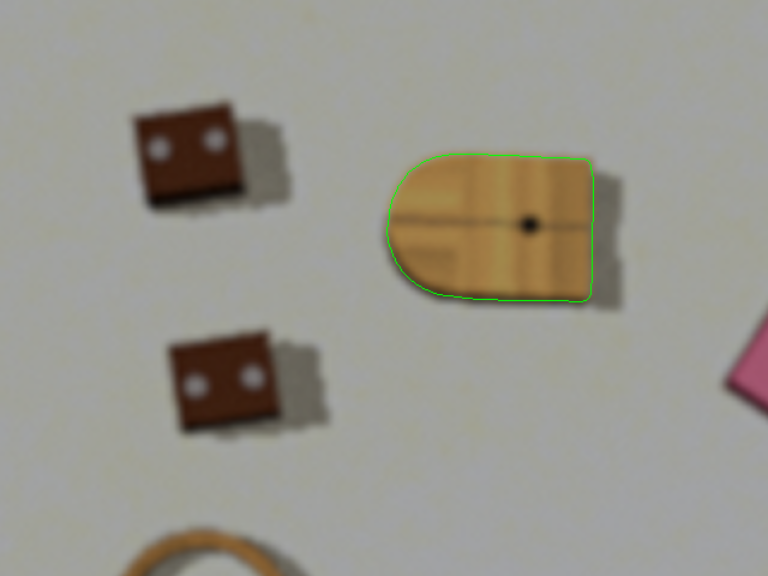

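Now at y ≈ +1.5 mm, heading −11°. Next I'll go behind the flat end with the fingers 30 mm apart, jaw axis across the gap. Pushing forward should square the block up.

>>> drive_tool(moves="0.03 0.03 0 0 0.65;0.03 0.04 0 0 0.65;0.03 0.05 0 0 0.65;0.013 0.043 0 0 0.65;0 0 -0.04 0 0.65;0 0 -0.05 0 0.65;0 0 -0.03 0 0.65;0 0 0 0 0.65")

```text
time: 9.72
ee_pos: [0.6035, -0.1566, 0.0206]
eef_rot: [0.459, 0.539, -0.46, 0.536]
ft_force: [0.6, 0.2, 0.3]
width: 0.0307
```

Run:
```python
from bench import r,cams
import cv2
s=r.read_state();print(s["ee_pos"],s["width"])
for n in ("side",):
    c=cams.camera(n);cv2.imwrite(f"pics/{n}5.png",cv2.resize(c["color"][140:340,120:380,::-1],None,fx=3,fy=3))
```

```text
[ 0.6034696  -0.15662972  0.02059686] 0.030665443069002072
```

View pics/side5.png

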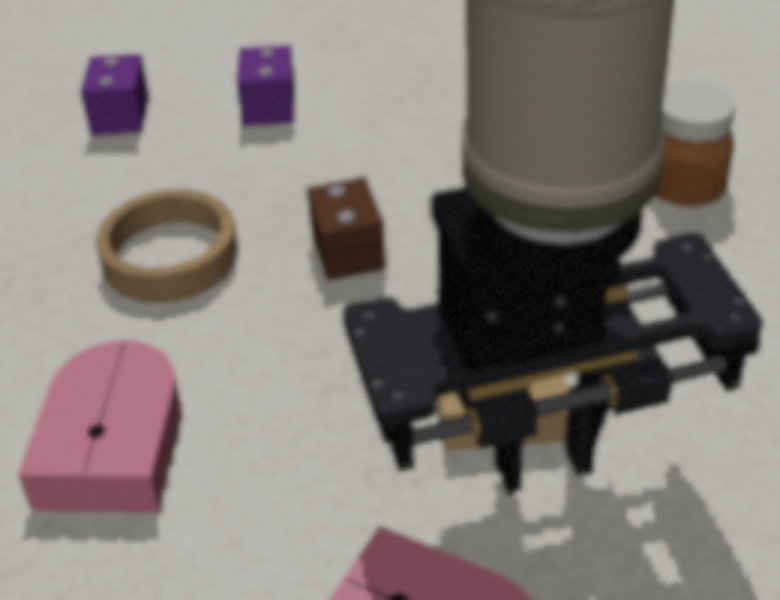

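Side view: both fingertips, (510,475) and (580,460) in the crop, are behind the flat end. I'll push 36 mm forward to square it, then look.

>>> drive_tool(moves="-0.001 0.006 0 0 0.65;-0.001 0.006 0 0 0.65;-0.001 0.005 0 0 0.65;-0.001 0.005 0 0 0.65;-0.0005 0.005 0 0 0.65;-0.001 0.005 0 0 0.65;0 0.004 0 0 0.65;0 0 0 0 0.65;0.002 -0.02 0 0 0.65;0 -0.03 0.03 0 0.65;0 -0.05 0.05 0 0.65;0 -0.05 0.03 0 0.65;0 -0.05 0 0 0.65;0 0 0 0 0.65")

```text
time: 11.52
ee_pos: [0.5985, -0.3244, 0.1272]
eef_rot: [0.461, 0.535, -0.463, 0.536]
ft_force: [-0.2, 1.0, 0.2]
width: 0.0306
```

```bash
python3 look.py l6 "(275,180,365,262)"
```

```text
world [ 0.5795 -0.0635  1.6797] 96.23815941802276 rms 0.0008872480661443651
gauge x,y mm -120.17122042011674 9.782417573147892 deg -2.461840581977242
((579.315185546875, -63.812721252441406), (73.39747619628906, 101.46617889404297), 6.077875137329102)
[ 0.5996 -0.3212  0.1266]
```

View pics/l6.png

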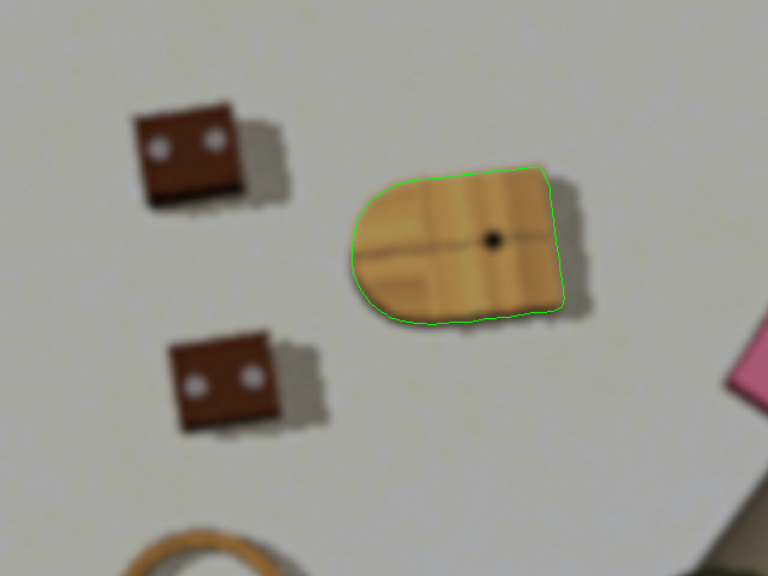

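```bash
python3 -c "
from bench import r
print(r.read_state()['joint_positions'].round(2))"
```

```text
[-0.06  0.61  0.71  1.46 -0.41  1.22  0.85]
```

The block is now square (−2.5°) but shifted to y ≈ +9 mm. I'll turn the jaw to lie along the passage and nudge the left side flush with both fingers, about 9 mm to the right.

>>> drive_tool(moves="-0.03 0.02 0 10 0.65;-0.03 0.03 0 10 0.65;-0.021 0.04 0 10 0.65;0 0.04 0 10 0.65;0 0.04 0 10 0.65;0 0.04 0 10 0.65;0 0.024 0 10 0.65;0 0 0 10 0.65;0 0 0 10 0.65;0 0 0 0 0.65")

```text
time: 12.82
ee_pos: [0.5203, -0.0827, 0.1266]
eef_rot: [-0.055, 0.705, 0.055, 0.705]
ft_force: [-0.6, -0.4, -0.4]
width: 0.0305
```

>>> drive_tool(moves="0.001 -0.007 -0.04 0 0.65;0 0 -0.04 0 0.65;0 0 -0.025 0 0.65;0 0 0 0 0.65")

```text
time: 13.32
ee_pos: [0.52, -0.0899, 0.0202]
eef_rot: [-0.054, 0.706, 0.054, 0.704]
ft_force: [-0.3, 0.2, 0.6]
width: 0.0303
```

>>> drive_tool(moves="0.005 0.001 0 0 0.65;0.005 0.0005 0 0 0.65;0.004 0.0005 0 0 0.65;0.004 0.0005 0 0 0.65;0.004 0.0005 0 0 0.65;0.0035 0.0005 0 0 0.65;0 0 0 0 0.65;0 0 0 0 0.65")

```text
time: 14.32
ee_pos: [0.547, -0.0865, 0.0217]
eef_rot: [-0.055, 0.705, 0.055, 0.705]
ft_force: [-0.9, -1.0, 0.0]
width: 0.0306
```

>>> drive_tool(moves="-0.02 -0.003 0 0 0.65;0 0 0.04 0 0.65;0 0 0.06 0 0.65;0.01 -0.04 0 -10 0.65;0.02 -0.05 0 -10 0.65;0.02 -0.05 0 -10 0.65;0.02 -0.05 0 -10 0.65;0 -0.05 0 -10 0.65;0 0 0 -10 0.65;0 0 0 -10 0.65;0 0 0 -10 0.65;0 0 0 -10 0.65;0 0 0 0 0.65")

```text
time: 15.95
ee_pos: [0.597, -0.3293, 0.1215]
eef_rot: [0.459, 0.538, -0.459, 0.538]
ft_force: [0.1, 0.3, 0.0]
width: 0.0306
```

```bash
python3 look.py l7 "(275,180,365,262)"
```

```text
world [ 0.5896 -0.0611  1.7247] 98.81647503735095 rms 0.0009627302569313401
gauge x,y mm -119.32983726238247 -0.5415091966588093 deg 0.116475037350952
((589.5431518554688, -61.340694427490234), (73.38999938964844, 101.76945495605469), 8.646693229675293)
[ 0.597  -0.3294  0.1216]
```

View pics/l7.png

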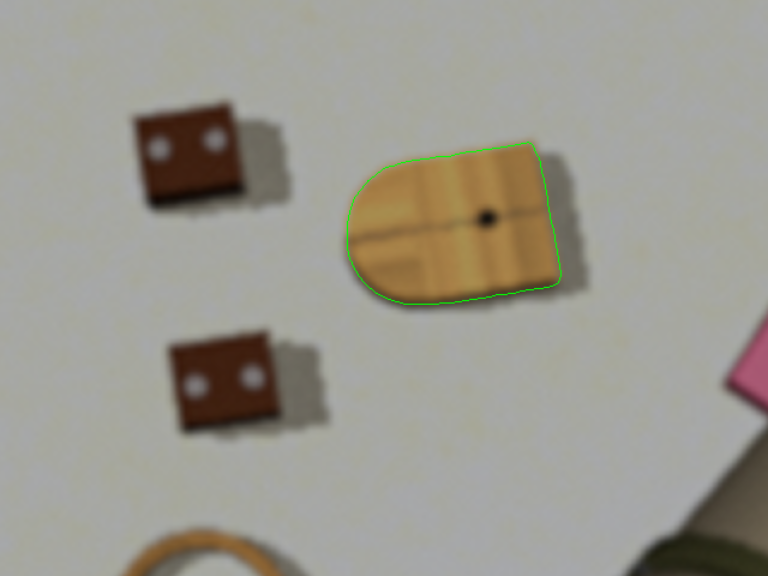

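Heading is aligned and y is near 0. The contour includes some side wall, so I'll refine the lateral offset with rectified edge profiles at the right heights.

```bash
cat > prof.py <<'E'
import sys
from m import *
from bench import cams
G=np.array([.571,.0568]);a=np.radians(98.7);d=np.array([np.cos(a),np.sin(a)]);n=np.array([-d[1],d[0]])
c=cams.camera("top");im=c["color"].astype(np.float32)
def prof(xs,ys,z):
    P=np.array([[*(G+x/1000*d+y/1000*n),z] for y in ys for x in xs]);q=proj(c,P).astype(np.float32)
    v=cv2.remap(im,q[:,0].reshape(len(ys),-1),q[:,1].reshape(len(ys),-1),cv2.INTER_CUBIC)
    return v.mean(1)
def show(t,xs,ys,z):
    v=prof(xs,ys,z);print(t);print(" ".join(f"{y}:{int(p[0])},{int(p[2])}" for y,p in zip(ys,v)))
xb=float(sys.argv[1])
show("block +",np.arange(xb-40,xb+10,2),np.arange(26,46),.03)
show("block -",np.arange(xb-40,xb+10,2),np.arange(-46,-26),.03)
ys=np.arange(-86,-28);show("cheek -",np.arange(-18,19,2),ys,.04)
ys=np.arange(28,86);show("cheek +",np.arange(-18,19,2),ys,.04)
ys=np.arange(-6,7);
for x in (xb-25,xb,xb+25): show("line %g"%x,np.arange(x-8,x+9,2) ,np.arange(-7,8),.03)
E
python3 prof.py -119
```

```text
block +
26:161,69 27:161,69 28:161,69 29:158,67 30:152,64 31:142,59 32:127,52 33:108,45 34:91,42 35:80,45 36:78,54 37:85,69 38:97,84 39:112,101 40:126,116 41:138,130 42:150,142 43:158,152 44:163,158 45:166,161
block -
-46:166,161 -45:166,161 -44:166,161 -43:166,162 -42:166,161 -41:166,159 -40:166,154 -39:165,146 -38:164,132 -37:163,116 -36:162,99 -35:162,84 -34:161,74 -33:161,69 -32:161,67 -31:161,67 -30:161,68 -29:161,69 -28:161,69 -27:161,69
cheek -
-86:167,160 -85:167,161 -84:167,162 -83:167,162 -82:165,159 -81:160,153 -80:151,142 -79:137,125 -78:119,102 -77:100,77 -76:82,52 -75:70,33 -74:62,19 -73:59,12 -72:59,11 -71:60,12 -70:61,14 -69:62,16 -68:64,21 -67:66,26 -66:70,34 -65:75,41 -64:80,49 -63:84,57 -62:88,62 -61:90,65 -60:90,65 -59:88,63 -58:85,58 -57:80,51 -56:75,43 -55:70,35 -54:66,27 -53:64,21 -52:62,17 -51:62,15 -50:62,15 -49:62,15 -48:62,15 -47:62,15 -46:62,15 -45:63,15 -44:63,15 -43:63,15 -42:61,15 -41:59,14 -40:55,13 -39:48,11 -38:40,8 -37:31,5 -36:24,4 -35:21,7 -34:25,14 -33:34,24 -32:49,38 -31:65,53 -30:82,70 -29:98,85
cheek +
28:166,161 29:167,161 30:167,161 31:167,1
[... 257 characters left out ...]
59:90,65 60:87,61 61:82,54 62:77,45 63:71,36 64:67,28 65:64,21 66:62,17 67:62,15 68:62,14 69:62,15 70:63,15 71:63,15 72:62,15 73:59,13 74:54,11 75:47,11 76:42,13 77:41,21 78:47,33 79:60,49 80:77,66 81:94,83 82:109,98 83:121,111 84:132,122 85:141,132
line -144
-7:135,57 -6:123,52 -5:109,48 -4:96,43 -3:89,41 -2:88,41 -1:94,44 0:107,48 1:121,53 2:134,57 3:145,61 4:152,64 5:157,66 6:159,67 7:160,67
line -119
-7:164,72 -6:161,71 -5:156,70 -4:151,69 -3:147,67 -2:145,67 -1:148,68 0:153,69 1:159,70 2:163,71 3:165,72 4:166,72 5:166,72 6:166,72 7:166,73
line -94
-7:160,69 -6:155,67 -5:148,64 -4:143,63 -3:139,62 -2:139,62 -1:143,63 0:150,65 1:157,68 2:163,69 3:165,71 4:167,72 5:167,72 6:166,71 7:165,71
```

Relative to the gap centre (−0.85 in this frame), the block centreline is at −2.4, so it's 1.5 mm off and parallel. I'll push forward about 54 mm into the mouth with a 1.5 mm lateral correction (toward world −x), then re-check.

>>> drive_tool(moves="0.003 0.05 0 -0.3 0.65;0.003 0.05 0 0 0.65;0 0.05 0 0 0.65;0 0.038 0 0 0.65;0 0 -0.04 0 0.65;0 0 -0.04 0 0.65;0 0 -0.02 0 0.65;0 0 0 0 0.65")

```text
time: 17.05
ee_pos: [0.6023, -0.1417, 0.0211]
eef_rot: [0.46, 0.537, -0.461, 0.536]
ft_force: [-0.3, 0.6, -0.0]
width: 0.0306
```

>>> drive_tool(moves="-0.001 0.006 0 0 0.65;-0.001 0.006 0 0 0.65;-0.001 0.006 0 0 0.65;-0.0009 0.005 0 0 0.65;-0.0009 0.005 0 0 0.65;-0.0009 0.005 0 0 0.65;-0.0009 0.005 0 0 0.65;-0.0009 0.005 0 0 0.65;-0.0009 0.005 0 0 0.65;-0.0009 0.005 0 0 0.65;-0.0009 0.005 0 0 0.65;-0.0009 0.005 0 0 0.65;-0.0009 0.005 0 0 0.65;-0.0009 0.005 0 0 0.65;0 0 0 0 0.65;0.002 -0.02 0 0 0.65")

```text
time: 19.05
ee_pos: [0.5921, -0.0863, 0.0214]
eef_rot: [0.46, 0.537, -0.46, 0.536]
ft_force: [0.8, -0.5, 0.8]
width: 0.0307
```

>>> drive_tool(moves="0 -0.03 0.04 0 0.65;0 -0.05 0.04 0 0.65;0 -0.05 0.02 0 0.65;0 -0.05 0 0 0.65;0 -0.04 0 0 0.65;0 0 0 0 0.65")

```text
time: 19.8
ee_pos: [0.5902, -0.3113, 0.1207]
eef_rot: [0.462, 0.535, -0.463, 0.535]
ft_force: [-0.3, -0.0, 0.6]
width: 0.0303
```

```bash
python3 look.py l8 "(270,180,350,262)"; python3 prof.py -68 | grep -v cheek
```

```text
world [ 0.5804 -0.0091  1.7161] 98.3237336000934 rms 0.0011398065326550214
gauge x,y mm -66.58057775815779 0.6960428457525745 deg -0.3762663999065978
((580.359375, -9.708930969238281), (73.80467224121094, 101.00892639160156), 7.804545879364014)
[ 0.5912 -0.3088  0.1204]
block +
26:160,69 27:161,69 28:161,69 29:161,69 30:160,68 31:155,66 32:148,61 33:135,55 34:117,48 35:99,43 36:84,43 37:78,50 38:81,61 39:90,75 40:102,90 41:115,104 42:128,118 43:140,131 44:150,143 45:158,152
block -
-46:166,161 -45:166,161 -44:166,161 -43:166,162 -42:166,162 -41:166,162 -40:166,161 -39:166,157 -38:165,150 -37:165,139 -36:164,124 -35:163,107 -34:162,91 -33:161,79 -32:161,71 -31:161,67 -30:161,67 -29:161,67 -28:161,68 -27:161,69
-86:166,160 -85:167,161 -84:167,162 -83:167,161 -82:165,159 -81:159,153 -80:150,142 -79:137,125 -78:119,102 -77:100,77 -76:82,52 -75:70,32 -74:62,19 -73:59,12 -72:59,11 -71:60,12 -70:61,14 -69:62,17 -68:64,21 -67:67,26 -66:71,34 -65:75,41 -64:80,50 -63:84,57 -62:87,61 -61:89,65 -60:89,65 -59:88,63 -58:85,58 -57:80,52 -56:75,43 -55:70,35 -54:66,27 -53:64,21 -52:62,17 -51:61,15 -5
[... 511 characters left out ...]
 59:90,65 60:86,60 61:82,54 62:77,45 63:71,36 64:67,28 65:64,21 66:63,17 67:62,15 68:62,14 69:62,15 70:63,15 71:63,15 72:61,15 73:58,13 74:54,11 75:47,11 76:42,13 77:41,21 78:47,33 79:60,49 80:77,66 81:94,83 82:110,98 83:122,110 84:132,121 85:140,131
line -93
-7:150,63 -6:142,60 -5:131,56 -4:119,51 -3:106,47 -2:96,44 -1:92,43 0:95,44 1:105,47 2:118,51 3:131,56 4:142,60 5:150,63 6:155,65 7:158,66
line -68
-7:166,73 -6:165,73 -5:162,72 -4:156,71 -3:151,69 -2:145,67 -1:143,67 0:145,68 1:151,69 2:157,71 3:163,73 4:166,73 5:167,74 6:167,73 7:166,73
line -43
-7:164,71 -6:162,69 -5:157,67 -4:151,65 -3:144,63 -2:139,62 -1:137,61 0:140,62 1:147,64 2:154,67 3:161,69 4:165,71 5:167,72 6:168,72 7:167,72
```

View pics/l8.png

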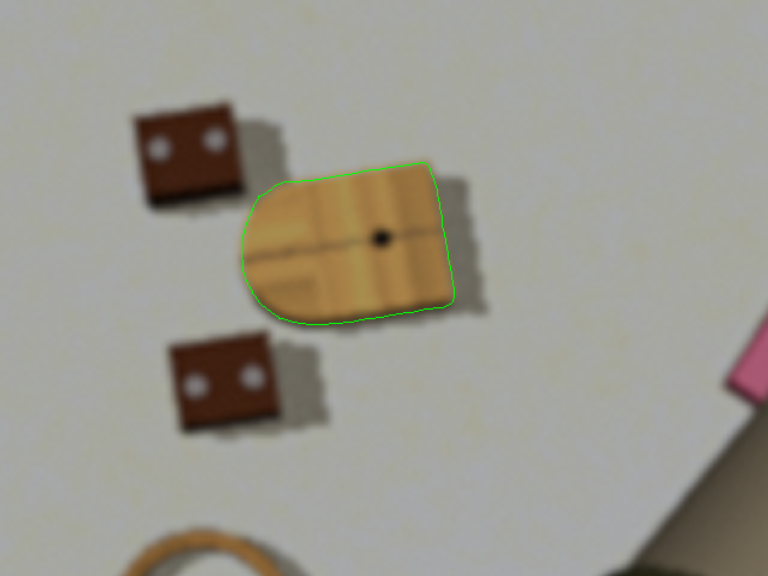

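Centreline is now −1.0 at both ends, against a gap centre of −0.85, and parallel. I'll push straight on in stages, watching the force.

>>> drive_tool(moves="0.003 0.05 0 0 0.65;0 0.05 0 0 0.65;0 0.05 0 0 0.65;0 0.05 0 0 0.65;0 0.02 0 0 0.65;0 0 -0.04 0 0.65;0 0 -0.04 0 0.65;0 0 -0.02 0 0.65;0 0 0 0 0.65")

```text
time: 21.02
ee_pos: [0.5944, -0.0872, 0.0201]
eef_rot: [0.461, 0.537, -0.462, 0.536]
ft_force: [-0.1, 0.5, 0.6]
width: 0.0304
```

>>> drive_tool(moves="-0.001 0.006 0 0 0.65;-0.001 0.006 0 0 0.65;-0.001 0.006 0 0 0.65;-0.00077 0.005 0 0 0.65;-0.00077 0.005 0 0 0.65;-0.00077 0.005 0 0 0.65;-0.00077 0.005 0 0 0.65;-0.00077 0.005 0 0 0.65;-0.00077 0.005 0 0 0.65;-0.00077 0.005 0 0 0.65")

```text
time: 22.28
ee_pos: [0.5866, -0.034, 0.0208]
eef_rot: [0.461, 0.536, -0.461, 0.536]
ft_force: [-0.2, -1.7, 1.3]
width: 0.0304
```

>>> drive_tool(moves="-0.00077 0.005 0 0 0.65;-0.00077 0.005 0 0 0.65;-0.00077 0.005 0 0 0.65;-0.00077 0.005 0 0 0.65")

```text
time: 22.78
ee_pos: [0.5835, -0.0139, 0.0208]
eef_rot: [0.461, 0.536, -0.461, 0.536]
ft_force: [1.4, -1.7, 1.9]
width: 0.0306
```

Run:
```python
from bench import r,cams
import cv2
s=r.read_state();print(s["ee_pos"],s["ft_force"])
c=cams.camera("side");cv2.imwrite("pics/side9.png",cv2.resize(c["color"][100:300,170:430,::-1],None,fx=3,fy=3))
```

```text
[ 0.58351906 -0.01392559  0.02079604] [ 1.36078068 -1.6695565   1.89947428]
```

View pics/side9.png

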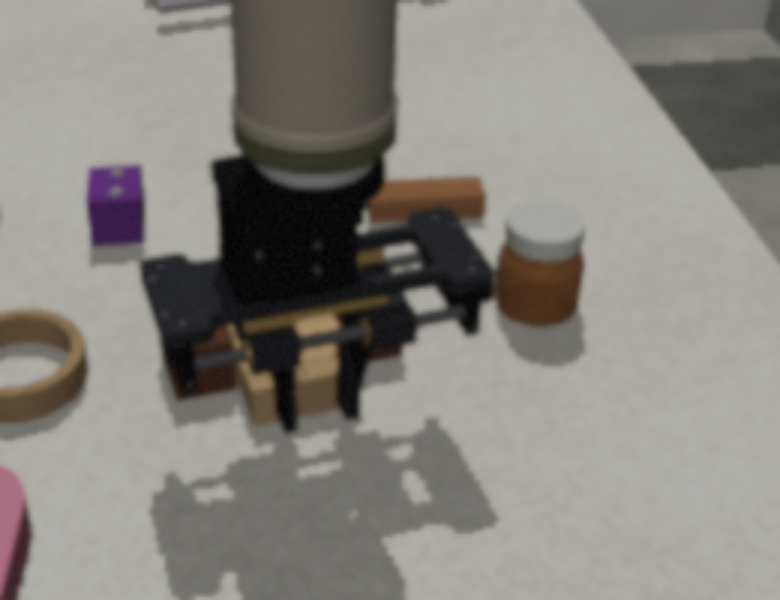

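Only 1–2 N of friction. The block is in the mouth between the cheeks, at side-crop (300,370), with the fingers clear of them. Continuing.

>>> drive_tool(moves="-0.00078 0.005 0 0 0.65;-0.00078 0.005 0 0 0.65;-0.00078 0.005 0 0 0.65;-0.00078 0.005 0 0 0.65;-0.00078 0.005 0 0 0.65;-0.00078 0.005 0 0 0.65")

```text
time: 23.58
ee_pos: [0.5788, 0.0161, 0.0207]
eef_rot: [0.461, 0.536, -0.461, 0.536]
ft_force: [-0.1, -0.8, -0.3]
width: 0.0302
```

>>> drive_tool(moves="-0.00078 0.005 0 0 0.65;-0.00078 0.005 0 0 0.65;-0.00078 0.005 0 0 0.65;-0.00078 0.005 0 0 0.65;-0.00078 0.005 0 0 0.65;-0.00078 0.005 0 0 0.65")

```text
time: 24.32
ee_pos: [0.5741, 0.046, 0.0208]
eef_rot: [0.461, 0.536, -0.461, 0.536]
ft_force: [-0.1, 0.5, -0.6]
width: 0.0311
```

Run:
```python
from bench import r,cams
import cv2
s=r.read_state();print(s["ee_pos"],s["ft_force"])
c=cams.camera("side");cv2.imwrite("pics/side10.png",cv2.resize(c["color"][80:280,170:430,::-1],None,fx=3,fy=3))
```

```text
[0.5741413  0.04599811 0.02080965] [-0.09078733  0.54881803 -0.63922451]
```

View pics/side10.png

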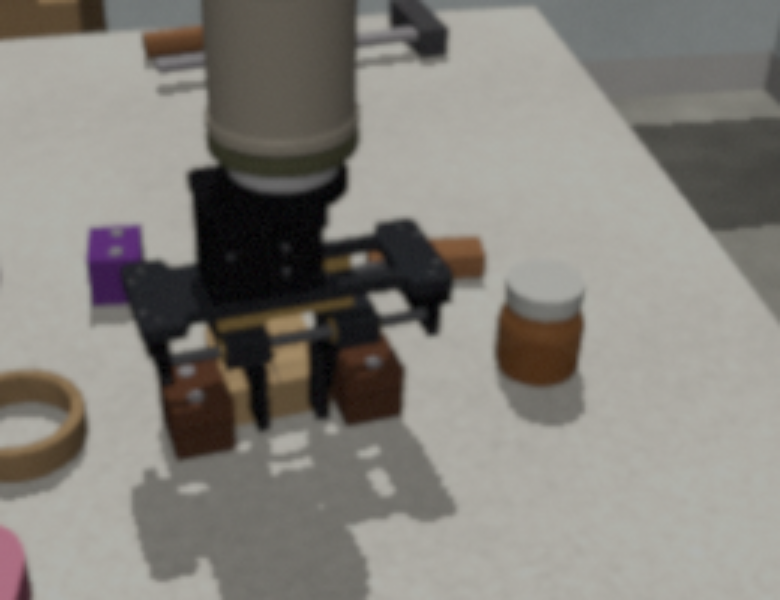

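The block is sliding freely through the gap, and the fingers are between the cheeks. About 46 mm remains; then I'll back off, lift straight up and look.

>>> drive_tool(moves="-0.00078 0.005 0 0 0.65;-0.00078 0.005 0 0 0.65;-0.00078 0.005 0 0 0.65;-0.00078 0.005 0 0 0.65;-0.00078 0.005 0 0 0.65;-0.00078 0.005 0 0 0.65;-0.00078 0.005 0 0 0.65;-0.00078 0.005 0 0 0.65;-0.00078 0.005 0 0 0.65;0 0.001 0 0 0.65;0 0 0 0 0.65")

```text
time: 25.75
ee_pos: [0.567, 0.0921, 0.0207]
eef_rot: [0.461, 0.536, -0.461, 0.536]
ft_force: [0.1, 0.5, 0.4]
width: 0.0303
```

>>> drive_tool(moves="0.0015 -0.01 0 0 0.65;0 0 0.04 0 0.65;0 0 0.06 0 0.65;0 -0.05 0.03 0 0.65;0 -0.05 0 0 0.65;0 -0.05 0 0 0.65;0 -0.05 0 0 0.65;0 -0.05 0 0 0.65;0 -0.05 0 0 0.65;0 0 0 0 0.65")

```text
time: 27.0
ee_pos: [0.5666, -0.2245, 0.1511]
eef_rot: [0.462, 0.534, -0.464, 0.535]
ft_force: [-0.5, 0.7, 0.3]
width: 0.0302
```

Run:
```python
from m import *
from bench import r,cams
G=np.array([.5718,.0569]);a=np.radians(98.7);d=np.array([np.cos(a),np.sin(a)]);n=np.array([-d[1],d[0]])
c=cams.camera("top");W,k=block(c,(205,180,250,262) and (195,182,251,262),vmin=60);p,e=dfit(W,1.72)
print(p,e,"gauge mm",1000*(p[:2]-G)@d,1000*(p[:2]-G)@n,"flat",1000*(p[:2]-G)@d-50,np.degrees(p[2])-98.7)
im=c["color"][:,:,::-1];cv2.imwrite("pics/fin.png",cv2.resize(im[125:335,165:425],None,fx=2.85,fy=2.85,interpolation=cv2.INTER_CUBIC))
o=dict(np.load("top0.npz"))["color"]
for nm,(x0,y0,x1,y1) in dict(tape=(236,276,290,324),jar=(236,132,282,168),off=(186,150,212,196)).items():
    print(nm,np.abs(c["color"][y0:y1,x0:x1].astype(int)-o[y0:y1,x0:x1]).mean())
print(r.read_state()["ee_pos"],r.read_state()["time"])
```

```text
[0.55602802 0.14944244 1.70415824] 0.0009339169626911525 gauge mm 93.86331500485052 1.5924637519817604 flat 43.86331500485052 -1.0589252810143108
tape 12.245884773662551
jar 11.699074074074074
off 10.190914158305462
[ 0.56751657 -0.22144934  0.15077245] 27.05
```

View pics/fin.png

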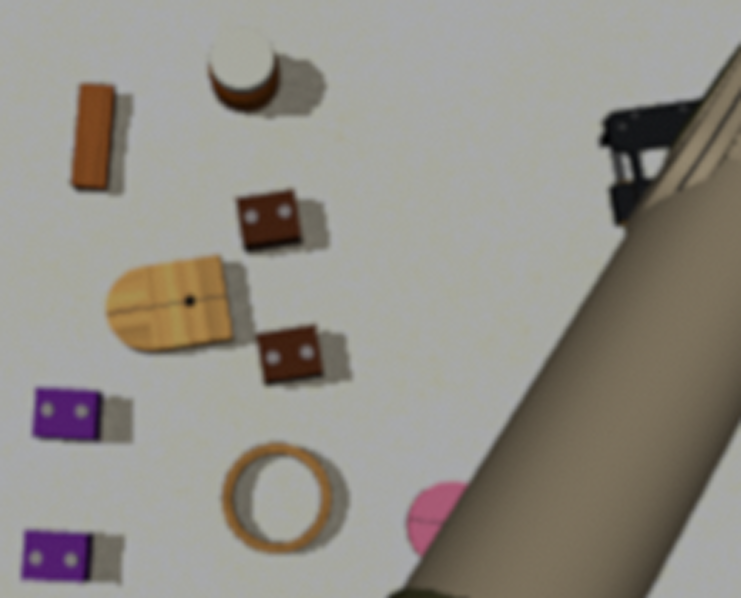

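The block lies on the far side at (170,303) in the crop, with its flat end about 19 mm past the cheeks' far faces, −1° and about 1.6 mm off line. The tape (277,497), jar (243,60) and offcut (93,137) are at the same crop pixels as at the start. The arm is clear, so I'm handing in.

```bash
python3 -c "
from bench import ticket
print(ticket.close_job())"
```

```text
the job is handed in; nothing more can be done
None
```

The neck block went through the dark wooden gauge rounded end first. It was only pushed, never gripped. I handed the job in at about 27 s; no verdict was given.

**What I did:** I turned and shifted the block with fingertip pushes on its left side. I then squared and centred it, and pushed it through from the flat end with the fingers set 30 mm apart.

**Forces:** the tool force stayed around 3 N or less at the readings between moves. I had no direct reading of the block-to-cheek contact force.

**Last checks (top view):**
- **Flat end:** about 19 mm past the cheeks' far faces, inside the 3–50 mm allowed.
- **Alignment:** about 1.6 mm off the gap's centre line and turned about −1°. The fit tends to read the offset up to 1.5 mm high, because the outline catches some side wall.
- **Bystanders:** the tape, jar and offcut looked unmoved by eye, at the same image positions as at the start. A pixel-difference check on them gave means of 10–12 grey levels. I put that down to image noise but did not look into it.
- **Robot:** clear of everything at hand-in.

**What went differently:** the first squaring push from behind sent the block about 8 mm sideways. I corrected that with a second side push before it entered the gap. I did not look from above while it was in the gap, so the centring there rests on the check at the mouth, which put the centreline within about 0.2 mm, parallel. The side view during the pass fitted that.

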